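# Press the green stone-wheel spindle home in its block

### The arm

A 7-joint arm with a two-finger parallel gripper is mounted at the origin on the work surface. World frame = base frame: x ahead of the robot, y to its left, z up, the work surface at z = 0. Lengths are in m, angles in rad, forces in N, time in s.
With the tool pointing down it reaches from about 0.35 to 0.9 m from the base axis. Payload 19.9 kg.
Tool frame: the origin (TCP) lies midway between the tips of the shut fingers; the grasp point (between the pads) lies 19 mm behind it; z points along the fingers, y is the line along which they close (so a half turn about z gives the same grasp; the last joint's range is limited). The gripper opens to 94 mm and grips with 3 to 60 N. Pads are 16 mm wide; open, the fingers measure 119 mm over their backs; the gripper's body (75 mm by 177 mm) begins 78 mm behind the grasp point.
Start: joints at [1.218, 0.417, -0.01, 1.614, 0.005, 1.111, -0.053], TCP at [0.192, -0.595, 0.205] pointing down, gripper open.
Joint ranges: [-2.81, 2.81], [-0.39, 2.02], [-1.27, 1.25], [0.06, 2.57], [-1.19, 4.33], [0.19, 2], [-2.82, 2.82]. Speed limits (rad/s): [1.89, 1.89, 2.39, 2.39, 3.01, 3.01, 3.01].

### API

Orientations are given as [roll, pitch, yaw] about the fixed x, y, z axes, in that order (R = Rz(yaw) Ry(pitch) Rx(roll)).
In Python, from plant import get_state, cams, workorder gives the robot as it stands.
- The arm moves only by the shell command python3 -m jog 'ROWS' [OPENING]. ROWS is JSON, a list of rows, each a list of 2 entries, a list of its own where there are three numbers: the shift along the tool's x, y, z normalised to -1 to 1, where 1 is 0.25 m, then the turn, a rotation vector about the tool's x, y, z normalised to -1 to 1, where 1 is 0.5 rad. In form: [[[tx, ty, tz], [rx, ry, rz]], ...]. A call has 1 to 12 rows; each row is the pose to reach, as a shift and turn from the pose commanded when the call began, along the tool's axes at that moment; what a row does not reach only later rows make up. A row lasts 1/12 s, in which the tool goes at most 41.7 mm and 7.16 degrees, less where a joint would pass 70% of its speed; a pose out of reach is approached as far as the arm can. A call with a number of a shift or a turn outside -1 to 1 is refused whole. A call with a gripper value outside its range is refused whole. OPENING is the finger opening in mm, from 0 to 94, set as the call begins (- or left out, the last holds). The fingers move at their own pace and stop on an object; the grip force is fixed at half the most. Time passes only in rows, so rows that repeat a pose let the fingers close. It gives the time, the measured TCP pose, the force, the opening and the grip force at its end, in the units of the state.
- get_state(): the state, without advancing time (a new reading comes with each control period).
- cams.snapshot(name): name is "scene" or "top" or "wrist"; returns a dict with "img" (420x560x3 uint8, red, green, blue), "fx", "fy", "cx", "cy" (pixels), "dist_coeffs" ([k1, k2, p1, p2, k3] as OpenCV has them; the pictures are not rectified), "extrinsics" (4x4, takes a point from camera to world coordinates). Camera axes: x right, y down, z forward; pixel columns grow to the right and rows downward; lengths in m; the calibration is good to about 2 mm. A picture is of the moment at which its call begins. There is no depth.
- workorder.sign_off(): hands the job in; it is judged then, once.
The state is a dict: "t": time; "qpos": joint angles; "qd": joint speeds; "joint_efforts": joint torques, N m; "position": TCP position; "orientation": TCP orientation; "contact_force": force on the tool from outside, world axes, zero at the start; "moment": the same for the moment, N m; "opening": finger opening in m; "grip_force": force on a finger pad.
Only numpy, scipy, OpenCV 4.12 (cv2) and the standard library are available. Lean on these libraries where they do the work, as an engineer would, in place of code of your own. Each camera call takes 0.05 s, during which the arm holds its last target. There are 200 camera calls.

### The job

In the glass-cutting shop, the spindle with the green stone wheel has been left standing proud in the wooden block. Push down on the top of the green wheel gently with the fingertips until the spindle is fully home in the block, then draw the hand away. Do not grip it or pull it up, and leave the other three spindles as they stand (the red one is meant to stay raised) and everything else on the bench where it is.

Things in the scene. Friction and masses are not known exactly. Their poses are not given: they have to be found in the camera images.
- block: Pale wooden storage block, 145 (x) by 215 (y) by 60 mm high, fixed to the bench, turned by up to half a radian. Origin at the centre of its underside; z up. Six holes in its top, 65 mm apart in two rows (x = -32.5 and +32.5 mm) of three (y = -65, 0, +65 mm); the four spindles stand in four of them, in any order.
- green_top (a point): Centre of the flat top of the green stone wheel, 30 mm across and 12 mm thick, on top of an upright steel spindle (9 mm thick, with a 20 mm brass collar and black rubber washer at its foot). z up; the top is 115 mm above the bench when the spindle is fully home, higher by its joint value while it stands proud.
- spindle_green (a joint): How far the green-wheeled spindle stands proud of fully home, in m: 0 is hard against the stop with its washer squeezed on the block, larger is higher (up to 0.05). It slides straight up and down, stiffly (about 3 to 4 N moves it slowly), and stays where it is left. At the start 0.014 to 0.024.
- red_top (a point): Centre of the flat top of the red stone wheel, 30 mm across and 12 mm thick, on top of an upright steel spindle (9 mm thick, with a 20 mm brass collar and black rubber washer at its foot). z up; the top is 115 mm above the bench when the spindle is fully home, higher by its joint value while it stands proud.
- spindle_red (a joint): How far the red-wheeled spindle stands proud of fully home, in m: 0 is hard against the stop with its washer squeezed on the block, larger is higher (up to 0.05). It slides straight up and down, stiffly (about 3 to 4 N moves it slowly), and stays where it is left. At the start 0.014 to 0.024.
- white_top (a point): Centre of the flat top of the white stone wheel, 30 mm across and 12 mm thick, on top of an upright steel spindle (9 mm thick, with a 20 mm brass collar and black rubber washer at its foot). z up; the top is 115 mm above the bench when the spindle is fully home, as this one is at the start.
- spindle_white (a joint): How far the white-wheeled spindle stands proud of fully home, in m: 0 is hard against the stop with its washer squeezed on the block, larger is higher (up to 0.05). It slides straight up and down, stiffly (about 3 to 4 N moves it slowly), and stays where it is left. At the start 0.
- blue_top (a point): Centre of the flat top of the blue stone wheel, 30 mm across and 12 mm thick, on top of an upright steel spindle (9 mm thick, with a 20 mm brass collar and black rubber washer at its foot). z up; the top is 115 mm above the bench when the spindle is fully home, as this one is at the start.
- spindle_blue (a joint): How far the blue-wheeled spindle stands proud of fully home, in m: 0 is hard against the stop with its washer squeezed on the block, larger is higher (up to 0.05). It slides straight up and down, stiffly (about 3 to 4 N moves it slowly), and stays where it is left. At the start 0.
- bowl: Green glass bowl, loose, 110 mm across, 50 mm high, beside the block. Origin at the centre of its underside.
- tumbler: Amber glass tumbler, loose, 72 mm across, 85 mm high, beside the block. Origin at the centre of its underside.
- bottle: White plastic bottle with a red cap, loose, 60 mm across, 150 mm high. Origin at the centre of its underside.
- wrench: Steel wrench, 160 mm long, lying on the bench. Origin on the bench under its middle.
- brush: Hand brush lying on the bench. Origin on the bench under its middle.

How it is judged:
On the way, in this order (a step that is already met when the one before it is completed fails the run):
1. the fingertips touch the green wheel while its spindle still stands proud (contact force between the fingers and spindle_green above 0.3 N and value of joint spindle_green above 0.006 m), for 0.02 s.
2. the green spindle is down on the block (within 4 mm of its stop, washer on the wood) (value of joint spindle_green below 0.004 m), for 0.2 s.
At the end, for the whole second after the job is handed in: The green spindle is within 4 mm of fully home; the tops of the red, white and blue wheels are within 4 mm of where they began; bowl, tumbler, bottle, wrench and brush are within 15 mm of where they began (value of joint spindle_green below 0.004 m and distance of each of red_top, white_top, blue_top from where it was at the start of the episode below 0.004 m and distance of each of bowl, tumbler, bottle, wrench, brush from where it was at the start of the episode below 0.015 m); the robot touches nothing.
It fails at once if the green wheel is pressed or gripped with more than 30 N (contact force between anything else and spindle_green above 30 N).
It fails at once if the green wheel is taken between the fingers (horizontal distance between the grasp point and green_top below 0.02 m and z of the grasp point in the frame of green_top below 0.008 m).
It fails at once if the green spindle is pulled up (more than 28 mm proud) (value of joint spindle_green above 0.028 m).
It fails at once if another spindle is pushed or pulled by more than 4 mm (distance of any of red_top, white_top, blue_top from where it was at the start of the episode above 0.004 m).
It fails at once if a bystander is moved more than 15 mm (distance of any of bowl, tumbler, bottle, wrench, brush from where it was at the start of the episode above 0.015 m).
It also fails if it takes over 32 s, if anything falls off the work surface, if the arm or the gripper's body presses on something with over 40 N, if the wrist force passes 120 N, or if a joint passes its speed limit or range.

## Working session

There is one attempt and no reset: what is moved stays moved. The work goes in short steps, Python scripts to look and compute and a shell command to move; the robot and the scene stay as the last step left them, time stands still between calls to the robot, and variables do not carry over. Pictures are saved under pics/ and viewed, at most 10 in all, crops included, and the job is handed in when it is done.

```bash
mkdir -p pics; python3 - <<'E'
from plant import get_state, cams
import cv2, numpy as np, pickle
s=get_state(); print(s['t'],s['position'],s['orientation'],s['opening'])
d={}
for n in ['scene','top']:
    d[n]=cams.snapshot(n); c=d[n]; print(n,c['fx'],c['cx'],c['cy'],c['dist_coeffs'],np.round(c['extrinsics'],3).tolist())
pickle.dump(d,open('d.pkl','wb'))
cv2.imwrite('pics/a.png',cv2.cvtColor(d['scene']['img'],cv2.COLOR_RGB2BGR))
cv2.imwrite('pics/b.png',cv2.cvtColor(d['top']['img'],cv2.COLOR_RGB2BGR))
E
```

```text
0.0 [ 0.19160984 -0.59450921  0.20481888] [-3.14037687e+00  6.61667847e-05  3.11779284e-01] 0.09393626498738541
scene 388.8124436143075 282.2117025477898 209.3415502049206 [0.03425744 0.         0.         0.         0.        ] [[-0.75, 0.533, -0.392, 0.909], [0.661, 0.593, -0.459, 0.315], [-0.012, -0.603, -0.797, 0.802], [0.0, 0.0, 0.0, 1.0]]
top 492.44304551055205 275.5051688074789 210.15176956800727 [-0.13325929  0.          0.          0.          0.        ] [[0.023, -0.976, 0.216, 0.234], [-1.0, -0.022, 0.007, -0.103], [-0.002, -0.216, -0.976, 1.53], [0.0, 0.0, 0.0, 1.0]]
```

View pics/a.png

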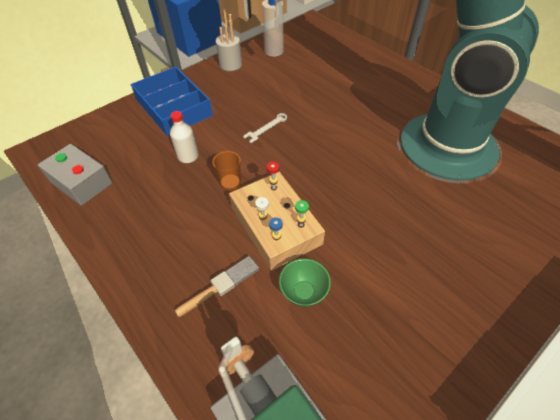

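View pics/b.png

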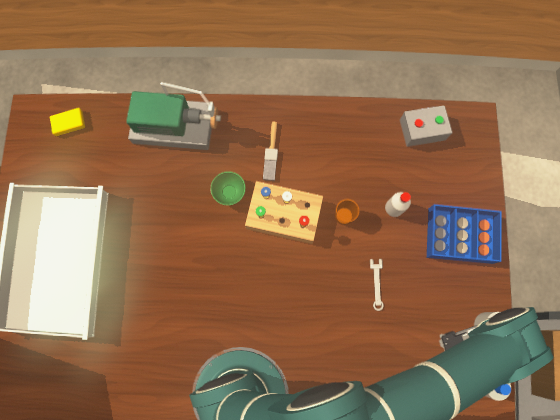

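The scene view shows the green wheel at (302,207), red at (273,167), white at (262,203) and blue at (276,224). In the top view they are at (261,211), (304,220), (287,197) and (266,192). Next I triangulate them.

```bash
cat > h.py <<'E'
import cv2, numpy as np
def ray(c,uv):
    K=np.array([[c['fx'],0,c['cx']],[0,c['fy'],c['cy']],[0,0,1]])
    p=cv2.undistortPoints(np.array([[uv]],float),K,np.array(c['dist_coeffs']))[0,0]
    E=np.array(c['extrinsics']); d=E[:3,:3]@[p[0],p[1],1]; return E[:3,3],d/np.linalg.norm(d)
def tri(rs):
    A=sum(np.eye(3)-np.outer(d,d) for o,d in rs); b=sum((np.eye(3)-np.outer(d,d))@o for o,d in rs)
    x=np.linalg.solve(A,b); return x,[np.linalg.norm((np.eye(3)-np.outer(d,d))@(x-o)) for o,d in rs]
def onz(c,uv,z):
    o,d=ray(c,uv); return o+d*(z-o[2])/d[2]
def blob(img,uv,r,col):
    h=cv2.cvtColor(img,cv2.COLOR_RGB2HSV); H,S,V=[h[...,i].astype(int) for i in range(3)]
    m={'green':(H>45)&(H<80)&(S>130),'red':((H<6)|(H>174))&(S>170),'blue':(H>100)&(H<125)&(S>110),'white':(S<60)&(V>150)}[col]
    w=np.zeros(m.shape,bool); u,v=map(int,uv); w[max(v-r,0):v+r,max(u-r,0):u+r]=1
    n,l,st,ce=cv2.connectedComponentsWithStats((m&w).astype(np.uint8))
    i=1+np.argmax(st[1:,4]); return ce[i],st[i]
E
python3 - <<'E'
import pickle; from h import *
d=pickle.load(open('d.pkl','rb'))
for col,a,b in [('green',(302,207),(261,211)),('red',(273,167),(304,220)),('white',(262,203),(287,197)),('blue',(276,224),(266,192))]:
    p,s=blob(d['scene']['img'],a,12,col); q,t=blob(d['top']['img'],b,9,col)
    x,e=tri([ray(d['scene'],p),ray(d['top'],q)])
    print(col,p.round(1),s[4],q.round(1),t[4],x.round(4),np.round(e,4), onz(d['top'],q,.125).round(4))
i=cv2.cvtColor(d['top']['img'],cv2.COLOR_RGB2BGR)[160:260,190:370]
cv2.imwrite('pics/c.png',cv2.resize(i,None,fx=4,fy=4,interpolation=2))
E
```

```text
green [301.8 206.5] 100 [260.1 210.7] 61 [ 0.5409 -0.0488  0.1295] [0.0006 0.0006] [ 0.5415 -0.0481  0.125 ]
red [272.4 167.4] 113 [303.8 220.3] 59 [ 0.5149 -0.1764  0.1337] [0.0012 0.0012] [ 0.5158 -0.176   0.125 ]
white [261.4 203.8] 135 [286.6 195.8] 76 [ 0.5926 -0.1255  0.1101] [0.0008 0.0008] [ 0.5882 -0.1246  0.125 ]
blue [275.4 223.9] 96 [265.3 190.9] 42 [ 0.6058 -0.0617  0.1116] [0.0009 0.0009] [ 0.6017 -0.0615  0.125 ]
```

View pics/c.png

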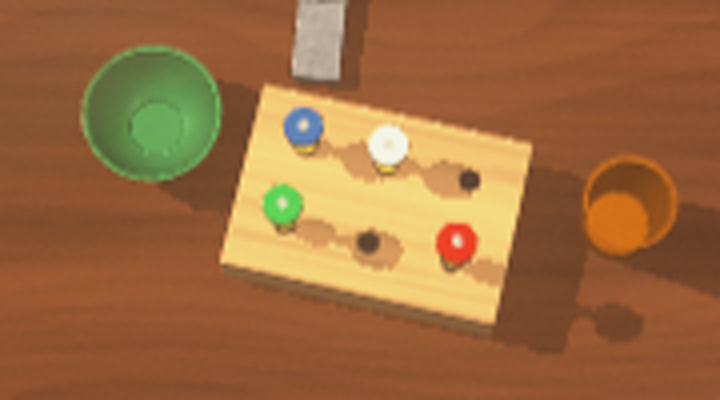

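```bash
python3 -m jog '[[[0.1,-0.08,0],[0,0,0]],[[0.2,-0.17,0],[0,0,0]],[[0.3,-0.25,0],[0,0,0]],[[0.4,-0.33,0],[0,0,0]],[[0.5,-0.41,0],[0,0,0]],[[0.6,-0.5,0],[0,0,0]],[[0.7,-0.58,0],[0,0,0]],[[0.8,-0.66,0],[0,0,0]],[[0.9,-0.74,0],[0,0,0]],[[1,-0.83,0],[0,0,0]],[[1,-0.83,0],[0,0,0]]]' 0; python3 -m jog '[[[0.1,-0.08,0],[0,0,0]],[[0.2,-0.17,0],[0,0,0]],[[0.3,-0.25,0],[0,0,0]],[[0.4,-0.33,0],[0,0,0]],[[0.5,-0.41,0],[0,0,0]],[[0.6,-0.5,0],[0,0,0]],[[0.7,-0.58,0],[0,0,0]],[[0.8,-0.66,0],[0,0,0]],[[0.9,-0.74,0],[0,0,0]],[[1,-0.82,0],[0,0,0]],[[1,-0.82,0],[0,0,0]]]'
python3 - <<'E'
from plant import cams,get_state
import cv2,pickle
d={'wrist':cams.snapshot('wrist'),'s':get_state()}; pickle.dump(d,open('w.pkl','wb'))
print(d['s']['position'],d['s']['orientation'],d['s']['contact_force'],d['wrist']['extrinsics'].round(3).tolist())
cv2.imwrite('pics/w.png',cv2.cvtColor(d['wrist']['img'],cv2.COLOR_RGB2BGR))
E
```

```text
t: 1.02
position: [0.3691, -0.3154, 0.2055]
orientation: [-3.141, -0.001, 0.318]
contact_force: [1.0, 1.2, -0.4]
opening: 0.0243
grip_force: 0.0
t: 1.93
position: [0.5431, -0.0431, 0.2052]
orientation: [-3.139, -0.001, 0.318]
contact_force: [-0.1, 1.0, -0.2]
opening: 0.001
grip_force: 0.0
[ 0.54189277 -0.04581646  0.20500157] [-3.14015495e+00  4.95550839e-05  3.16245512e-01] [-0.74795992 -1.10168066 -0.74725615] [[0.313, -0.913, -0.261, 0.619], [-0.95, -0.302, -0.083, -0.018], [-0.003, 0.274, -0.962, 0.385], [0.0, 0.0, 0.0, 1.0]]
```

View pics/w.png

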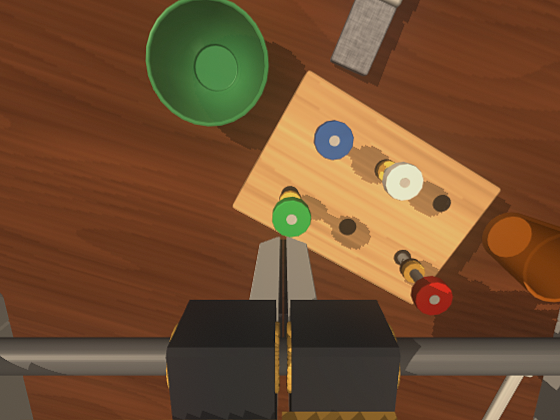

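The wrist view shows the shut fingertips at about (285,238). The green wheel is just beyond them, centred at (291,218), and nothing is in the way.

```bash
python3 - <<'E'
import pickle; from h import *
d=pickle.load(open('w.pkl','rb')); t=pickle.load(open('d.pkl','rb'))
w=d['wrist']; p,s=blob(w['img'],(291,218),24,'green'); print(p,s)
for z in (.129,.134,.139): print(onz(w,(291.5,218),z).round(4))
print(tri([ray(w,(291.5,218)),ray(t['top'],(260.1,210.7))]))
g=onz(w,(291.5,218),.134)-d['s']['position']; y=.316
print('tool dx,dy norm',np.array([g[0]*np.cos(y)+g[1]*np.sin(y), g[0]*np.sin(y)-g[1]*np.cos(y)])/.25)
E
```

```text
[290.88339552 216.67910448] [ 273  197   38   40 1072]
[ 0.5402 -0.0505  0.129 ]
[ 0.5418 -0.0498  0.134 ]
[ 0.5433 -0.0492  0.139 ]
(array([ 0.54056162, -0.04922622,  0.13104304]), [np.float64(0.0010202660471735308), np.float64(0.0010202660471736117)])
tool dx,dy norm [-0.00544016  0.01510252]
```

```bash
python3 -m jog '[[[-0.005,0.015,0.05],[0,0,0]],[[-0.005,0.015,0.1],[0,0,0]],[[-0.005,0.015,0.15],[0,0,0]],[[-0.005,0.015,0.2],[0,0,0]],[[-0.005,0.015,0.22],[0,0,0]],[[-0.005,0.015,0.24],[0,0,0]],[[-0.005,0.015,0.24],[0,0,0]],[[-0.005,0.015,0.24],[0,0,0]]]'; python3 -m jog '[[[0,0,0.006],[0,0,0]],[[0,0,0.012],[0,0,0]],[[0,0,0.018],[0,0,0]],[[0,0,0.024],[0,0,0]],[[0,0,0.03],[0,0,0]],[[0,0,0.036],[0,0,0]],[[0,0,0.042],[0,0,0]],[[0,0,0.048],[0,0,0]],[[0,0,0.054],[0,0,0]],[[0,0,0.06],[0,0,0]]]'
```

```text
t: 2.65
position: [0.5411, -0.0531, 0.1458]
orientation: [3.142, -0.0, 0.312]
contact_force: [-0.1, -0.3, 0.1]
opening: 0.0006
grip_force: 0.0
t: 3.48
position: [0.5411, -0.0528, 0.1304]
orientation: [-3.142, 0.0, 0.312]
contact_force: [-0.2, -0.2, 3.0]
opening: 0.0004
grip_force: 1.4
```

```bash
python3 -m jog '[[[0,0,0.004],[0,0,0]],[[0,0,0.008],[0,0,0]],[[0,0,0.012],[0,0,0]],[[0,0,0.016],[0,0,0]],[[0,0,0.02],[0,0,0]],[[0,0,0.024],[0,0,0]],[[0,0,0.028],[0,0,0]],[[0,0,0.032],[0,0,0]],[[0,0,0.036],[0,0,0]],[[0,0,0.04],[0,0,0]],[[0,0,0.044],[0,0,0]]]'
```

```text
t: 4.4
position: [0.541, -0.0528, 0.1193]
orientation: [-3.142, 0.0, 0.312]
contact_force: [-0.5, 1.0, 2.8]
opening: 0.0001
grip_force: 1.4
```

```bash
python3 -m jog '[[[0,0,0.003],[0,0,0]],[[0,0,0.006],[0,0,0]],[[0,0,0.008],[0,0,0]],[[0,0,0.01],[0,0,0]],[[0,0,0.01],[0,0,0]]]';python3 -m jog '[[[0,0,0.002],[0,0,0]],[[0,0,0.004],[0,0,0]],[[0,0,0.004],[0,0,0]]]'
```

```text
t: 4.82
position: [0.541, -0.0528, 0.1168]
orientation: [-3.141, 0.0, 0.312]
contact_force: [-1.1, -0.5, -0.2]
opening: 0.0005
grip_force: 0.1
t: 5.07
position: [0.541, -0.0528, 0.1159]
orientation: [-3.141, 0.0, 0.312]
contact_force: [0.1, 1.3, 0.4]
opening: 0.0007
grip_force: 0.3
```

```bash
for k in 1; do python3 -m jog '[[[0,0,0.002],[0,0,0]],[[0,0,0.004],[0,0,0]]]'; python3 -m jog '[[[0,0,0.002],[0,0,0]],[[0,0,0.004],[0,0,0]]]'; done
```

```text
t: 5.23
position: [0.5412, -0.0528, 0.1152]
orientation: [3.141, -0.0, 0.312]
contact_force: [-4.0, 1.0, 14.6]
opening: 0.0005
grip_force: 7.4
t: 5.4
position: [0.5414, -0.0528, 0.115]
orientation: [3.141, -0.001, 0.312]
contact_force: [-8.9, 1.0, 28.8]
opening: 0.0003
grip_force: 14.6
```

The force rose sharply at z = 0.115, so the spindle is against its stop. I'll draw the hand away now.

```bash
python3 -m jog '[[[0,0,-0.004],[0,0,0]],[[0,0,-0.012],[0,0,0]],[[0,0,-0.03],[0,0,0]],[[0,0,-0.07],[0,0,0]],[[0,0,-0.13],[0,0,0]],[[0,0,-0.2],[0,0,0]],[[0,0,-0.28],[0,0,0]],[[0,0,-0.36],[0,0,0]],[[0,0,-0.44],[0,0,0]],[[0,0,-0.44],[0,0,0]],[[0,0,-0.44],[0,0,0]],[[0,0,-0.44],[0,0,0]]]'
python3 - <<'E'
from plant import cams
from h import *
c=cams.snapshot('scene'); cv2.imwrite('pics/e.png',cv2.resize(cv2.cvtColor(c['img'],cv2.COLOR_RGB2BGR)[120:320,150:400],None,fx=3,fy=3))
w=cams.snapshot('wrist'); p,_=blob(c['img'],(301,212),12,'green'); q,_=blob(w['img'],(290,200),60,'green'); print(p,q,tri([ray(c,p),ray(w,q)]))
E
```

```text
t: 6.4
position: [0.5408, -0.0528, 0.2238]
orientation: [-3.141, 0.0, 0.312]
contact_force: [0.8, 0.3, 0.0]
opening: 0.0008
grip_force: 0.0
[301.09090909 211.89772727] [279.89505428 196.84197829] (array([ 0.54143743, -0.04977968,  0.10977478]), [np.float64(0.0004418308150591698), np.float64(0.0004418308150592452)])
```

View pics/e.png

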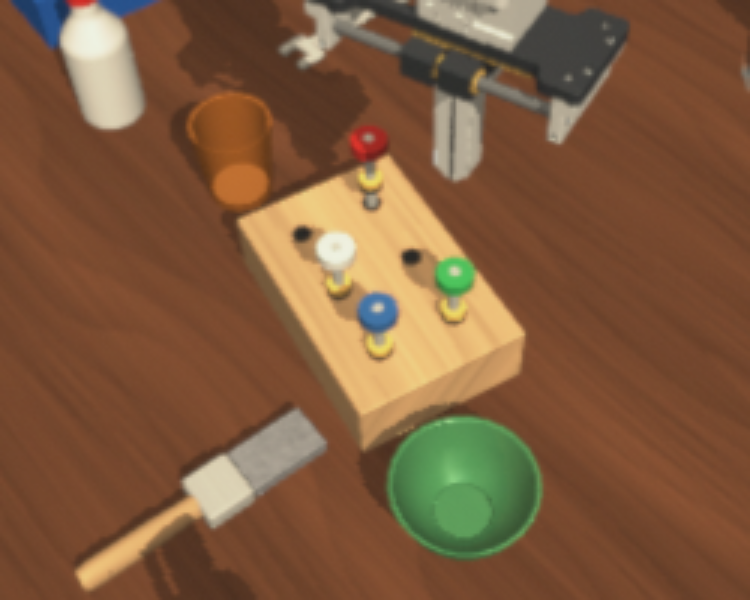

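The picture shows the green spindle home, with its collar on the block like white and blue. Its measured height (0.110 m) matches theirs (0.110 and 0.112 m). Red is still raised and nothing else has moved.

```bash
python3 -c "from plant import workorder; print(workorder.sign_off())"
```

```text
the job is handed in; nothing more can be done
None
```

The green spindle is pressed fully home and the hand is drawn clear; red still stands raised, nothing else appears moved, and the job is handed in (no verdict shown), though the last push peaked at 28.8 N vertical (about 30 N counting sideways force), right at the 30 N limit.

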